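Dial the lock-shelf crate open

ROBOT

A 6-joint arm with a two-finger parallel gripper is mounted at the origin on the work surface. World frame = base frame: x ahead of the robot, y to its left, z up, the work surface at z = 0. Lengths are in mm, angles in degrees, forces in N, time in s.
With the tool pointing down it reaches from about 400 to 925 mm from the base axis. Payload 12.5 kg.
Tool frame: the origin (TCP) lies at the very end of the fingers, on their centre line; the grasp point (between the pads) lies bot.grasp_offset behind it (bot.grasp_offset is the distance from the TCP to the grasp point, in mm); z points along the fingers, y is the line along which they close (so a half turn about z gives the same grasp; the last joint's range is limited). The gripper opens to 95 mm and grips with 3 to 60 N. Pads are 20 mm wide; open, the fingers measure 119 mm over their backs; the gripper's body (75 mm by 180 mm) begins 59 mm behind the grasp point.
Start: joints at [69.179, 28.126, 89.318, -0, 62.55, -6.05], TCP at [159.328, 604.369, 214.661] pointing down, gripper open.
Joint ranges: [-177.58, 177.58], [-47.91, 125.51], [2.72, 160], [-65.01, 245.01], [3.68, 167.84], [-153.87, 153.87]. Speed limits (degrees/s): [127.2, 127.2, 159.86, 180, 180, 180].

INTERFACE

Orientations are given as [roll, pitch, yaw] about the fixed x, y, z axes, in that order (R = Rz(yaw) Ry(pitch) Rx(roll)).
In Python, from bench import bot, vision gives the robot as it stands.
- The arm moves only by the shell command python3 -m pendant 'ROWS'. ROWS is JSON, a list of rows, each a list of 7 numbers: the shift along the world's x, y, z in cm, then the turn, a rotation vector about the world's x, y, z in degrees, then the closure, from -1 (fully open) to 1 (shut). A call has 1 to 12 rows; each row is the pose to reach, as a shift and turn from the pose commanded when the call began; what a row does not reach only later rows make up. A row lasts 1/12 s, in which the tool goes at most 41.7 mm and 7.16 degrees, less where a joint would pass 70% of its speed; a pose out of reach is approached as far as the arm can. A call with a gripper value outside its range is refused whole. The fingers move at their own pace and stop on an object; the grip force is fixed at half the most. Time passes only in rows, so rows that repeat a pose let the fingers close. It gives the time, the measured TCP pose, the force, the opening and the grip force at its end, in the units of the state.
- bot.observe(): the state, without advancing time (a new reading comes with each control period).
- vision.capture(name): name is "side" or "top" or "wrist"; returns (picture, depth): 420x560x3 uint8, blue, green, red; 420x560 float32, mm along the optical axis (not along the pixel's ray), 0 where there is no reading.
- vision.get_calibration(name): a dict with "vertical_fov" (degrees; the focal length in pixels is half the picture's height over the tangent of half this angle, whatever the lens; pixels are square), "cx", "cy" (the principal point, pixels), "D" ([k1, k2, p1, p2, k3] as OpenCV has them; the pictures are not rectified), "extrinsics" (4x4, takes a point from world to camera coordinates). Camera axes: x right, y down, z forward; pixel columns grow to the right and rows downward; lengths in mm; the calibration is good to about 2 mm. A picture is of the moment at which its call begins: read the wrist's pose just before it. get_calibration takes no time and is no camera call; for the wrist camera it gives the pose at the moment of the call.
- bot.finish_job(): hands the job in; it is judged then, once.
The state is a dict: "t": time; "q": joint angles; "joint_velocities": joint speeds; "joint_efforts": joint torques, N m; "tool_pos": TCP position; "tcp_rot": TCP orientation; "ft_force": force on the tool from outside, world axes, zero at the start; "wrist_torque": the same for the moment, N m; "gripper_width": opening from 0.0 (shut) to 1.0 (fully open); "gripper_force": force on a finger pad.
Only numpy, scipy, OpenCV 4.12 (cv2) and the standard library are available. Lean on these libraries where they do the work, as an engineer would, in place of code of your own. Each camera call takes 0.05 s, during which the arm holds its last target. There are 200 camera calls.

TASK

Unlock the crate: keep its dial pushed down against its spring, gently, and turn it left (anticlockwise) to the third mark left of the long centre mark, right to the third mark right of it, then left again to the first mark left, pausing about half a second on each, still pushing, and not running past either third mark. Then let go of the dial there and draw the bolt by its knob all the way back towards the dial. The dial must stay on that mark, and leave the other things alone.

Things in the scene. Friction and masses are not known exactly. Their poses are not given: they have to be found in the camera images.
- crate: Low pine crate, fixed, 250 x 340 x 100 mm high; on its lid a grey lock case, 130 x 250 mm, top face at z = 130 mm. Origin: centre of the underside; at yaw 0 x points away from the robot, y to its left. The dial's upright axis is at (0, -60) mm. The bolt lies along y at x = 0, its nose in a keeper (top 146 mm high) at y = 150. Two bolt guides, 13 mm high, at y = 12 and 103.
- centre_mark (a point): Middle of the long white centre mark on the lock case's top, beyond the dial (+x of the crate), 54 mm from the dial's axis. Four short white marks lie on each side of it round the dial, 12 degrees (0.2094 rad) apart; the left ones are on the crate's +y side. Axes as the crate's.
- dial (a joint): Angle of the dial, rad: 0 = pointer on the long centre mark, positive = turned left (anticlockwise from above). Third mark left = 0.628, third right = -0.628, first left = 0.209. Stops at +-1.0. Starts at -0.4 to 0.05; 0.06 N m of friction; stays where it is left.
- dial_grip (a point): Middle of the top of the dial's grip bar, on the dial's axis; x along the bar to the white pointer, z up. Steel disc 80 mm across, 8 mm thick; on it a bar 56 mm long (x), 14 mm wide (y), 28 mm high. At the start the bar's top is 67 to 71 mm above the lock case.
- stem: The dial's stem with the dial on it, as one; it slides straight down when pushed and, hidden in the case, meets the lock works' spring plate; for poses use dial_grip. Free play with about 3 N of rubbing comes first, by an unknown 2 to 28 mm: it must be felt for.
- bolt (a joint): How far the bolt is drawn, m: 0 = shut in its keeper, 0.024 = fully back, at its stop. It slides along the crate's -y, towards the dial, with about 5 N of friction and stays where left. Its tail runs into a slot in the dial's skirt: blocked after a few mm unless the dial is on the first mark left (within about 0.1 rad).
- bolt_knob (a point): Centre of the top of the bolt's upright round knob, 16 mm across, 40 mm tall, its top 46 mm above the lock case; axes as the crate's. With the bolt shut it is at (0, 70) mm in the crate's frame.
- pawl: Bystander: grey cast iron pawl, 70 x 30 x 16 mm, lying on the lid on the robot's side of the lock case. Origin at the middle of its underside.
- float: Bystander: round yellow plastic tally float, 36 mm across, 32 mm high, on the lid beyond the lock case. Origin under its centre.
- oil_can: Bystander: squat copper oil can, 72 mm across, 97 mm high with its spout, standing on the shelf. Origin under its centre.
- mallet1: Bystander: wooden mallet head, 60 mm diameter, 90 mm long, lying on the shelf. Origin under its centre.
- mallet2: Bystander: a second such mallet head.
- driver: Bystander: screwdriver lying on the shelf.
- grease_tin: Bystander: round dark grease tin, 66 mm across, 60 mm high, on the shelf. Origin under its centre.
- works: The lock works, out of sight in the case under the dial; its origin is on the dial's axis 101 mm above the shelf and tells nothing of the spring plate in it, whose height varies by 22 mm. The plate gives at 7 N/mm, 5 mm far. The lock takes a mark only with 8 N or more of the stem on the plate for 0.3 s; over 20 N there damages it. It springs back when let go; nothing holds the stem down.

How it is judged:
By the outcome, as a careful person would: the job done as asked, in the order asked, and still so for the second after the job is handed in, with the robot touching nothing.
It also fails if it takes over 67 s, if anything falls off the work surface, if the arm or the gripper's body presses on something with over 40 N, if the wrist force passes 120 N, or if a joint passes its speed limit or range.

## Working session

There is one attempt and no reset: what is moved stays moved. The work goes in short steps, Python scripts to look and compute and a shell command to move; the robot and the scene stay as the last step left them, time stands still between calls to the robot, and variables do not carry over. Pictures are saved under pics/ and viewed, at most 10 in all, crops included, and the job is handed in when it is done.

```bash
ls; mkdir -p pics; python3 - <<'E'
from bench import bot, vision
import cv2
s=bot.observe(); print(s, bot.grasp_offset)
for n in ("top","side"):
    im,d=vision.capture(n); cv2.imwrite(f"pics/{n}0.png",im); import numpy as np; np.save(f"pics/{n}0.npy",d)
    print(n,vision.get_calibration(n))
E
```

```text
pics
{'t': 0.0, 'q': array([ 6.91765848e+01,  2.81638128e+01,  8.93495756e+01, -1.13173892e-03,
        6.25493018e+01, -6.05119759e+00]), 'joint_velocities': array([-0.00842554,  0.03331846, -0.08002614,  0.03988936,  0.09611816,
        0.13207411]), 'joint_efforts': array([ 7.89700025e-04, -6.12625337e+01, -2.58191603e+01,  6.92489860e-02,
        4.80671972e-02, -7.26210260e-05]), 'tool_pos': array([159.26557913, 604.11905849, 214.06868101]), 'tcp_rot': array([-1.79937553e+02, -5.61047442e-03,  1.65228302e+02]), 'ft_force': array([-0.31469186, -0.43348593,  0.02505022]), 'wrist_torque': array([-0.01258983,  0.03005115,  0.03567513]), 'gripper_force': 0.0, 'gripper_width': 1.002065437838944} 18.8
top {'vertical_fov': 52.05724794460721, 'cx': 279.39084467744107, 'cy': 209.1821589505948, 'D': array([-0.08594957,  0.        ,  0.        ,  0.        ,  0.        ]), 'extrinsics': array([[-1.97689434e-02, -9.99804573e-01, -6.89678280e-05,
        -1.07700710e+00],
       [-9.98738347e-01,  1.97510460e-02, -4.61693652e-02,
         5.25883881e+02],
       [ 4.61617047e-02, -8.43838754e-04, -9.98933624e-01,
         1.27118299e+03],
       [ 0.00000000e+00,  0.00000000e+00,  0.00000000e+00,
         1.00000000e+00]])}
side {'vertical_fov': 49.6693064294195, 'cx': 275.52351279203964, 'cy': 209.48922382236998, 'D': array([0.05125452, 0.        , 0.        , 0.        , 0.        ]), 'extrinsics': array([[ 8.35523266e-01, -5.49043156e-01, -2.12716946e-02,
        -4.25681963e+02],
       [-3.65753027e-01, -5.26871198e-01, -7.67223216e-01,
         2.74816123e+02],
       [ 4.10031213e-01,  6.48813034e-01, -6.41027340e-01,
         9.44075677e+02],
       [ 0.00000000e+00,  0.00000000e+00,  0.00000000e+00,
         1.00000000e+00]])}
```

View pics/top0.png

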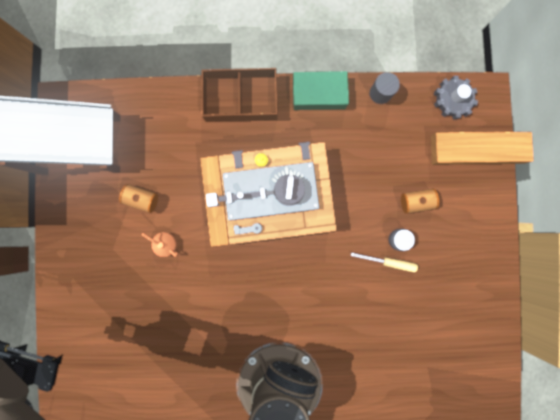

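View pics/side0.png

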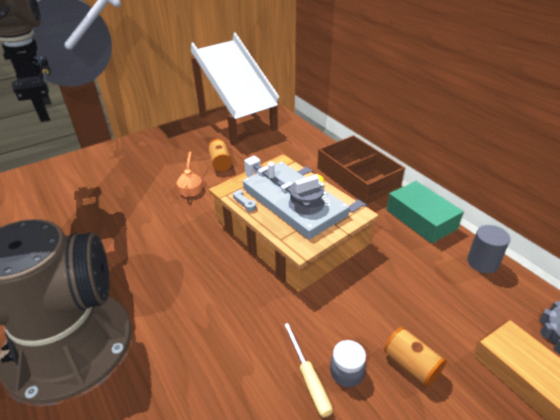

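The top view shows the crate centred near (270,193) and turned a few degrees. The dial is at (291,187) with its bar roughly up the picture, and the bolt runs left to the keeper at (212,199). The side view agrees. Next I'll localise these roughly so I can move the wrist camera there.

```bash
cat > h.py <<'E'
import numpy as np, cv2
from bench import bot, vision
def cam(n):
    c=vision.get_calibration(n); f=210/np.tan(np.radians(c["vertical_fov"]/2))
    return np.array([[f,0,c["cx"]],[0,f,c["cy"]],[0,0,1]]),np.array(c["D"]),np.array(c["extrinsics"])
def ray(C,px):
    K,D,E=C; u=cv2.undistortPoints(np.array(px,float).reshape(-1,1,2),K,D).reshape(-1,2)
    d=np.c_[u,np.ones(len(u))]@E[:3,:3]; o=-E[:3,:3].T@E[:3,3]
    return o,d
def onz(C,px,z):
    o,d=ray(C,px); return o+d*((z-o[2])/d[:,2])[:,None]
def proj(C,P):
    K,D,E=C; r,_=cv2.Rodrigues(E[:3,:3]); return cv2.projectPoints(np.array(P,float).reshape(-1,1,3),r,E[:3,3],K,D)[0].reshape(-1,2)
E
python3 - <<'E'
from h import *
im=cv2.imread("pics/top0.png"); C=cam("top")
d=np.load("pics/top0.npy")
# corners of lid by hand: fit rect on the height mask
K,D,E=C
vv,uu=np.mgrid[100:290,150:380]; px=np.c_[uu.ravel(),vv.ravel()]
u=cv2.undistortPoints(px.astype(float).reshape(-1,1,2),K,D).reshape(-1,2)
z=d[vv,uu].ravel(); P=(np.c_[u,np.ones(len(u))]*z[:,None]-E[:3,3])@E[:3,:3]
for lo,hi in((90,110),(122,138)):
    m=((P[:,2]>lo)&(P[:,2]<hi)).reshape(vv.shape).astype(np.uint8)
    n,l,st,_=cv2.connectedComponentsWithStats(cv2.morphologyEx(m,cv2.MORPH_OPEN,np.ones((3,3)))); k=1+st[1:,4].argmax()
    Q=P[(l==k).ravel()]; print(lo,cv2.minAreaRect(Q[:,:2].astype(np.float32)),np.median(Q[:,2]))
print(onz(C,[[291,187]],170),onz(C,[[243,196]],176))
print(cam("wrist")[2], cam("wrist")[0])
cv2.imwrite("pics/crop0.png",cv2.resize(im[130:255,190:350],None,fx=4.8,fy=4.8,interpolation=cv2.INTER_CUBIC))
E
```

```text
90 ((568.5913696289062, 21.248504638671875), (257.34716796875, 353.69769287109375), 6.143765926361084) 99.64801119549807
122 ((571.05419921875, 12.060234069824219), (130.3834228515625, 250.73887634277344), 6.0724287033081055) 129.57440484602577
[[576.11738674 -42.94758283 170.        ]] [[554.4796895  82.8890208 176.       ]]
[[ 2.54979953e-01  9.66946192e-01 -5.34861792e-04 -6.25110122e+02]
 [ 9.33458859e-01 -2.46005087e-01  2.61028839e-01 -2.97301468e+01]
 [ 2.52269263e-01 -6.70563927e-02 -9.65330855e-01  3.89050379e+02]
 [ 0.00000000e+00  0.00000000e+00  0.00000000e+00  1.00000000e+00]] [[313.18336176   0.         276.51110212]
 [  0.         313.18336176 209.06174648]
 [  0.           0.           1.        ]]
```

View pics/crop0.png

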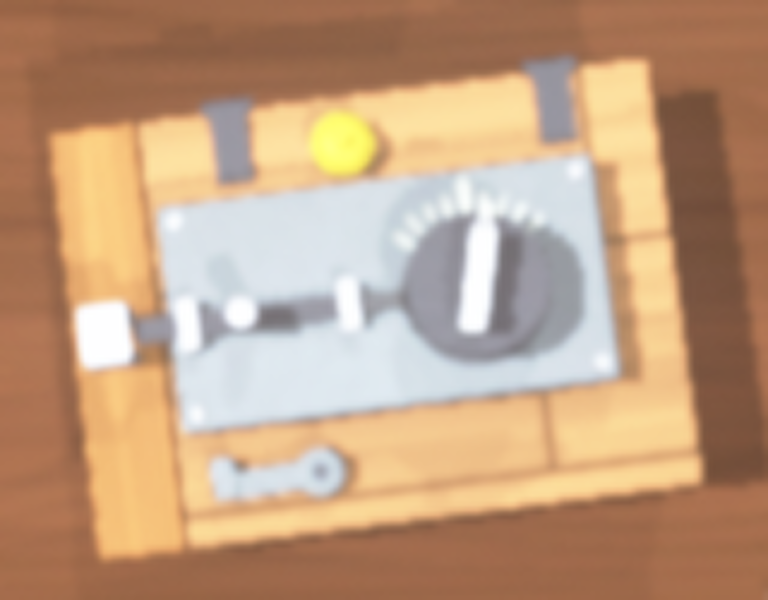

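The case reads 130.4 x 250.7 mm at z 129.6, yaw 6.1°, which matches the given size. The crop shows the bar's axis from (473,333) to (487,215), so the dial is at about -0.2 rad. The knob is at (240,312) and the centre mark at (463,190). I'll move above the dial for a wrist view.

```bash
python3 -m pendant '[[4,-6,6,0,0,2,-1],[42,-64,12,0,0,8,-1],[42,-64,12,0,0,8,-1],[42,-64,12,0,0,8,-1],[42,-64,12,0,0,8,-1],[42,-64,12,0,0,8,-1],[42,-64,12,0,0,8,-1],[42,-64,12,0,0,8,-1],[42,-64,12,0,0,8,-1],[42,-64,12,0,0,8,-1],[42,-64,12,0,0,8,-1],[42,-64,12,0,0,8,-1]]'
```

```text
t: 1.1
tool_pos: [427.0, 195.6, 299.4]
tcp_rot: [180.0, -0.0, 173.2]
ft_force: [1.6, 0.9, 1.1]
gripper_width: 1.0
gripper_force: 0.0
```

```bash
python3 -m pendant '[[15,-24,3,0,0,0,-1],[15,-24,3,0,0,0,-1],[15,-24,3,0,0,0,-1],[15,-24,3,0,0,0,-1],[15,-24,3,0,0,0,-1],[15,-24,3,0,0,0,-1],[15,-24,3,0,0,0,-1],[15,-24,3,0,0,0,-1],[15,-24,3,0,0,0,-1],[15,-24,3,0,0,0,-1],[15,-24,3,0,0,0,-1]]'; python3 - <<'E'
from h import *
C=cam("wrist"); s=bot.observe(); im,d=vision.capture("wrist"); cv2.imwrite("pics/w1.png",im)
np.savez("pics/w1.npz",d=d,K=C[0],D=C[1],E=C[2]); print(s["t"],s["tool_pos"],s["tcp_rot"],s["q"],s["ft_force"])
E
```

```text
t: 2.02
tool_pos: [575.9, -41.6, 329.1]
tcp_rot: [180.0, -0.0, 173.3]
ft_force: [0.3, -1.0, -0.2]
gripper_width: 0.998
gripper_force: 0.0
2.0167 [575.89808174 -41.55013557 329.05962415] [ 1.79983137e+02 -2.95353399e-02  1.73279063e+02] [-1.06872918e+01  1.88073305e+01  8.66742789e+01  1.53334016e-02
  7.45490221e+01 -9.39704392e+01] [ 0.30101154 -0.95502532 -0.18035379]
```

View pics/w1.png

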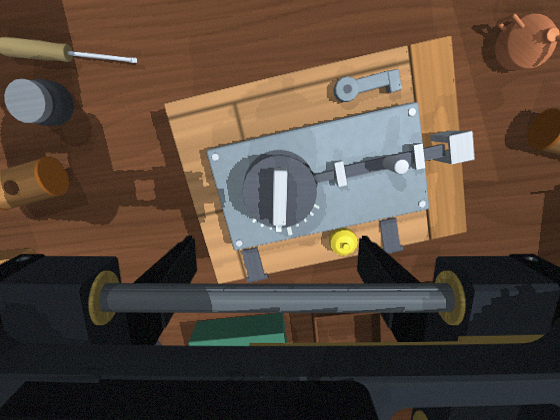

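The wrist view is inverted, with the robot side at the top. The bar runs from (281,170) to (280,226) with its pointer at the lower end. The long mark is at (290,231), the knob at (402,166) and the keeper at (460,147). I'll measure them with depth and mask.

```bash
python3 - <<'E'
from h import *
z=np.load("pics/w1.npz"); C=(z["K"],z["D"],z["E"]); d=z["d"]; im=cv2.imread("pics/w1.png")
vv,uu=np.mgrid[0:420,0:560]; u=cv2.undistortPoints(np.c_[uu.ravel(),vv.ravel()].astype(float).reshape(-1,1,2),*C[:2]).reshape(-1,2)
P=((np.c_[u,np.ones(len(u))]*d.ravel()[:,None]-C[2][:3,3])@C[2][:3,:3]).reshape(420,560,3)
def comp(m,box):
    x0,y0,x1,y1=box; k=np.zeros((420,560),np.uint8); k[y0:y1,x0:x1]=m[y0:y1,x0:x1]
    n,l,st,_=cv2.connectedComponentsWithStats(k); j=1+st[1:,4].argmax(); return l==j
Z=P[...,2]
def rect(m,zz=None):
    Q=P[m] if zz is None else onz(C,np.c_[uu[m],vv[m]],zz)
    return cv2.minAreaRect(Q[:,:2].astype(np.float32)),m.sum(),np.median(P[m][:,2]),Q[:,:2].mean(0)
bar=comp((Z>185)&(Z<210),(230,140,330,250)); zb=np.median(Z[bar]); print("bar",rect(bar,zb))
print("disc",rect(comp((Z>155)&(Z<181),(220,130,340,250))))
print("knob",rect(comp((Z>165)&(Z<182),(380,140,425,190)),176))
case=comp((Z>124)&(Z<136),(190,90,440,260)); r=cv2.minAreaRect(onz(C,np.c_[uu[case],vv[case]],130)[:,:2].astype(np.float32)); print("case",r)
g=cv2.cvtColor(im,cv2.COLOR_BGR2GRAY); hsv=cv2.cvtColor(im,cv2.COLOR_BGR2HSV)
for nm,m in(("white",(g>200)&(abs(Z-130)<8)),):
    n,l,st,c=cv2.connectedComponentsWithStats(m.astype(np.uint8))
    for i in range(1,n):
        if st[i,4]>3: print(c[i].round(1),st[i,4],onz(C,[c[i]],130)[0,:2].round(1))
cv2.imwrite("pics/w1c.png",cv2.resize(im[125:255,200:440],None,fx=3.3,fy=3.3,interpolation=cv2.INTER_CUBIC))
E
```

```text
bar (((572.9368896484375, -37.90196228027344), (13.908933639526367, 56.579551696777344), 82.05894470214844), np.int64(800), np.float64(198.42748977125103), array([572.3671411 , -37.82379283]))
disc (((574.6722412109375, -37.256465911865234), (80.83158874511719, 79.44998168945312), 57.26433563232422), np.int64(3493), np.float64(170.61151426764874), array([571.79433255, -37.58771329]))
knob (((558.7933349609375, 88.69771575927734), (18.106128692626953, 15.472122192382812), 83.43397521972656), np.int64(222), np.float64(174.47816894438134), array([559.15603478,  88.5380673 ]))
case ((572.9193115234375, 11.8621826171875), (129.71604919433594, 247.7628173828125), 6.098871231079102)
[412.  111.4] 45 [506.7 121.6]
[214.9 156.6] 34 [ 531.1 -108.2]
[422.1 203.6] 34 [616.4 133. ]
[316.1 206. ] 13 [604.3   4. ]
[311.5 213.5] 8 [613.1  -2.4]
[253.6 220.7] 9 [613.8 -74. ]
[304.9 219.6] 7 [619.8 -11.2]
[261.7 225.2] 6 [620.8 -64.8]
[297.5 224.5] 4 [625.1 -20.8]
[289.3 230.6] 29 [631.8 -31.7]
[344.9 243.9] 216 [657.6  35.9]
[238.6 243.2] 26 [640.9 -96.7]
```

View pics/w1c.png

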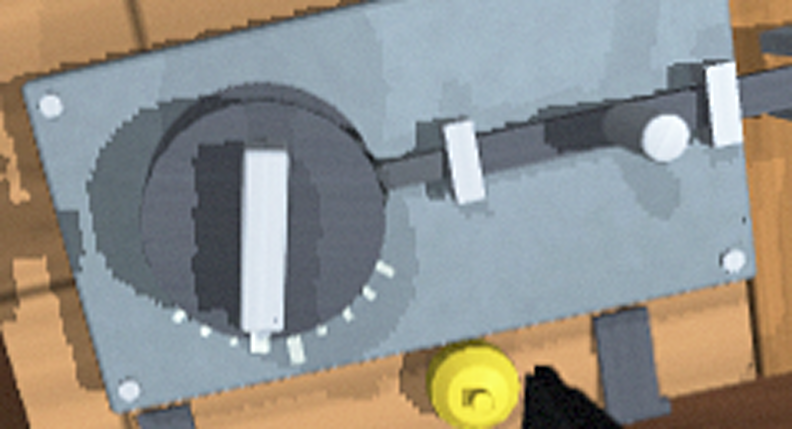

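The bar measures 56.6 x 13.9 mm with its top at z 198.4 and the disc at z 170.6, so the sizes and heights are consistent. The bar centre is (573,-38). Radii through the short marks also put the axis at about (573,-38.5), with crate yaw about 6.1°. The bar yaw is -7.9°, so the dial is at -0.245 rad. Grasping the bar now.

```bash
python3 -m pendant '[[-0.3,0.35,-4,0,0,-1.2,-1],[-0.3,0.35,-8,0,0,-1.2,-0.8],[-0.3,0.35,-11,0,0,-1.2,-0.6],[-0.3,0.35,-13.5,0,0,-1.2,-0.4],[-0.3,0.35,-15,0,0,-1.2,-0.4],[-0.3,0.35,-15.5,0,0,-1.2,-0.4],[-0.3,0.35,-15.5,0,0,-1.2,-0.4]]'
```

```text
t: 2.65
tool_pos: [573.0, -38.1, 173.6]
tcp_rot: [180.0, -0.1, 172.1]
ft_force: [0.7, 0.8, 0.5]
gripper_width: 0.708
gripper_force: 0.0
```

```bash
python3 -m pendant '[[0,0,0,0,0,0,1],[0,0,0,0,0,0,1],[0,0,0,0,0,0,1],[0,0,0,0,0,0,1],[0,0,0,0,0,0,1],[0,0,0,0,0,0,1],[0,0,0,0,0,0,1],[0,0,0,0,0,0,1]]'
```

```text
t: 3.32
tool_pos: [573.4, -39.0, 174.2]
tcp_rot: [180.0, 0.0, 172.0]
ft_force: [0.7, 0.6, -0.5]
gripper_width: 0.197
gripper_force: 0.0
```

```bash
python3 -m pendant '[[0,0,0,0,0,0,1],[0,0,0,0,0,0,1],[0,0,0,0,0,0,1],[0,0,0,0,0,0,1],[0,0,0,0,0,0,1],[0,0,0,0,0,0,1]]'
```

```text
t: 3.82
tool_pos: [573.5, -38.8, 174.2]
tcp_rot: [180.0, 0.0, 172.0]
ft_force: [0.6, 3.4, 1.1]
gripper_width: 0.15
gripper_force: 30.0
```

```bash
python3 -m pendant '[[0,0,-0.06,0,0,0,1],[0,0,-0.12,0,0,0,1],[0,0,-0.18,0,0,0,1],[0,0,-0.24,0,0,0,1],[0,0,-0.24,0,0,0,1]]'
```

```text
t: 4.23
tool_pos: [573.4, -38.9, 171.6]
tcp_rot: [180.0, -0.0, 172.0]
ft_force: [1.6, 4.3, -0.0]
gripper_width: 0.144
gripper_force: 30.0
```

```bash
python3 -m pendant '[[0,0,-0.06,0,0,0,1],[0,0,-0.12,0,0,0,1],[0,0,-0.18,0,0,0,1],[0,0,-0.24,0,0,0,1],[0,0,-0.24,0,0,0,1]]'
```

```text
t: 4.65
tool_pos: [573.4, -38.9, 169.2]
tcp_rot: [180.0, -0.0, 172.0]
ft_force: [0.7, 5.8, 0.9]
gripper_width: 0.147
gripper_force: 30.0
```

```bash
python3 -m pendant '[[0,0.02,-0.06,0,0,0,1],[0,0.05,-0.12,0,0,0,1],[0,0.05,-0.18,0,0,0,1],[0,0.05,-0.24,0,0,0,1],[0,0.05,-0.24,0,0,0,1]]'
```

```text
t: 5.07
tool_pos: [573.4, -38.7, 166.9]
tcp_rot: [-180.0, 0.0, 172.0]
ft_force: [0.7, 2.2, -0.1]
gripper_width: 0.146
gripper_force: 30.0
```

```bash
python3 -m pendant '[[0,0,-0.06,0,0,0,1],[0,0,-0.12,0,0,0,1],[0,0,-0.18,0,0,0,1],[0,0,-0.24,0,0,0,1],[0,0,-0.24,0,0,0,1]]'
```

```text
t: 5.48
tool_pos: [573.5, -38.6, 164.8]
tcp_rot: [-180.0, 0.0, 172.0]
ft_force: [0.5, 1.2, 5.1]
gripper_width: 0.145
gripper_force: 30.0
```

```bash
python3 - <<'E'
from bench import bot,vision
import numpy as np
F=[]
for i in range(4):
    s=bot.observe(); F.append(s["ft_force"]); vision.capture("wrist")
print(np.round(F,1))
E
```

```text
[[ 0.5  1.2  5.1]
 [-0.1  1.8  5.4]
 [-0.5  1.7  4.2]
 [-0.3  1.1  4.9]]
```

```bash
python3 -m pendant '[[0,0,-0.05,0,0,0,1],[0,0,-0.1,0,0,0,1],[0,0,-0.1,0,0,0,1]]'; python3 - <<'E'
from bench import bot,vision
import numpy as np
F=[]
for i in range(4):
    s=bot.observe(); F.append(np.r_[s["ft_force"],s["tool_pos"]]); vision.capture("wrist")
print(np.round(F,1))
E
```

```text
t: 5.93
tool_pos: [573.5, -38.6, 164.1]
tcp_rot: [-180.0, 0.0, 172.0]
ft_force: [-1.0, 2.5, 7.7]
gripper_width: 0.15
gripper_force: 30.0
[[-1.000e+00  2.500e+00  7.700e+00  5.735e+02 -3.860e+01  1.641e+02]
 [-6.000e-01  1.200e+00  9.700e+00  5.735e+02 -3.860e+01  1.641e+02]
 [-1.400e+00  4.000e-01  8.500e+00  5.735e+02 -3.860e+01  1.641e+02]
 [-5.000e-01  1.100e+00  8.500e+00  5.735e+02 -3.860e+01  1.641e+02]]
```

```bash
python3 -m pendant '[[0,0,-0.05,0,0,0,1],[0,0,-0.1,0,0,0,1],[0,0,-0.15,0,0,0,1],[0,0,-0.15,0,0,0,1]]'; python3 - <<'E'
from bench import bot,vision
import numpy as np
F=[]
for i in range(4):
    s=bot.observe(); F.append(np.r_[s["ft_force"],s["tool_pos"]]); vision.capture("wrist")
print(np.round(F,1))
E
```

```text
t: 6.47
tool_pos: [573.6, -38.6, 163.2]
tcp_rot: [-180.0, 0.1, 172.0]
ft_force: [-2.1, 1.8, 13.8]
gripper_width: 0.147
gripper_force: 30.0
[[ -2.1   1.8  13.8 573.6 -38.6 163.2]
 [ -3.2   1.2  14.1 573.6 -38.6 163.2]
 [ -2.3   0.7  14.9 573.7 -38.6 163.2]
 [ -3.2   1.7  14.  573.6 -38.6 163.2]]
```

```bash
python3 -m pendant '[[0,0,0,0,0,3,1],[0,0,0,0,0,8,1],[0,0,0,0,0,14,1],[0,0,0,0,0,20,1],[0,0,0,0,0,26,1],[0,0,0,0,0,32,1],[0,0,0,0,0,37,1],[0,0,0,0,0,41,1],[0,0,0,0,0,45,1],[0,0,0,0,0,47,1],[0,0,0,0,0,48,1],[0,0,0,0,0,48.5,1]]'; python3 - <<'E'
from bench import bot,vision
import numpy as np
s=bot.observe(); print(s["ft_force"],s["wrist_torque"],s["tool_pos"],s["tcp_rot"],s["q"][5])
E
```

```text
t: 7.67
tool_pos: [573.6, -38.3, 163.2]
tcp_rot: [-180.0, 0.1, -139.4]
ft_force: [-2.9, 2.2, 14.4]
gripper_width: 0.145
gripper_force: 30.0
[-2.94163302  2.20907481 14.38830148] [ 0.75615077  0.7292116  -0.12007422] [573.63239647 -38.34913613 163.21141198] [-1.79961920e+02  5.64062061e-02 -1.39416968e+02] -141.01435274707345
```

```bash
python3 -m pendant '[[0,0,0,0,0,0.4,1],[0,0,0,0,0,0.8,1],[0,0,0,0,0,0.8,1],[0,0,0,0,0,0.8,1],[0,0,0,0,0,0.8,1]]'; python3 - <<'E'
from h import *
for n in("wrist","top"):
    im,d=vision.capture(n); cv2.imwrite(f"pics/{n}L.png",im); np.save(f"pics/{n}L.npy",d)
a=cv2.imread("pics/wristL.png"); b=cv2.imread("pics/topL.png")[130:255,190:350]
cv2.imwrite("pics/L.png",np.hstack([cv2.resize(a,(400,300)),cv2.resize(b,(384,300))]))
s=bot.observe(); print(s["ft_force"],s["tool_pos"],s["tcp_rot"])
E
```

```text
t: 8.08
tool_pos: [573.6, -38.3, 163.2]
tcp_rot: [-180.0, 0.1, -138.7]
ft_force: [-3.1, 2.5, 14.6]
gripper_width: 0.15
gripper_force: 30.0
[-2.63546866  1.75120354 13.90992485] [573.60394459 -38.34152783 163.15650941] [-1.79966313e+02  5.10631942e-02 -1.38675561e+02]
```

View pics/L.png

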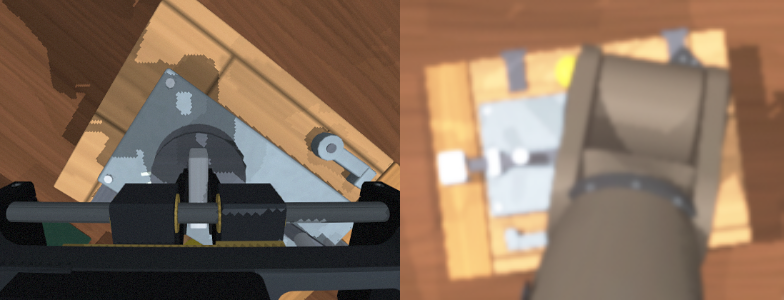

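The bar is held square in the fingers in the left half, at about (198,180). The pointer is hidden, and the top view is blocked by the arm. The dial is at 0.61–0.62 by tool yaw, so I'll hold there and then turn right.

```bash
python3 -m pendant '[[0,0,0,0,0,0.2,1],[0,0,0,0,0,0.2,1],[0,0,0,0,0,0.2,1],[0,0,0,0,0,0.2,1],[0,0,0,0,0,0.2,1],[0,0,0,0,0,0.2,1],[0,0,0,0,0,0.2,1]]' && python3 -m pendant '[[0,0,0,0,0,-3,1],[0,0,0,0,0,-8,1],[0,0,0,0,0,-14,1],[0,0,0,0,0,-20,1],[0,0,0,0,0,-26,1],[0,0,0,0,0,-32,1],[0,0,0,0,0,-38,1],[0,0,0,0,0,-44,1],[0,0,0,0,0,-49,1],[0,0,0,0,0,-54,1],[0,0,0,0,0,-58,1],[0,0,0,0,0,-60,1]]'
```

```text
t: 8.77
tool_pos: [573.6, -38.4, 163.2]
tcp_rot: [-180.0, 0.1, -138.5]
ft_force: [-2.2, 1.6, 14.8]
gripper_width: 0.145
gripper_force: 30.0
t: 9.77
tool_pos: [573.6, -38.7, 163.2]
tcp_rot: [-180.0, 0.1, 161.3]
ft_force: [-2.7, 0.8, 14.9]
gripper_width: 0.145
gripper_force: 30.0
```

```bash
python3 -m pendant '[[0,0,0,0,0,-4,1],[0,0,0,0,0,-7,1],[0,0,0,0,0,-9,1],[0,0,0,0,0,-10,1],[0,0,0,0,0,-10.4,1],[0,0,0,0,0,-10.6,1],[0,0,0,0,0,-10.6,1],[0,0,0,0,0,-10.6,1],[0,0,0,0,0,-10.6,1],[0,0,0,0,0,-10.6,1],[0,0,0,0,0,-10.6,1],[0,0,0,0,0,-10.6,1]]'
```

```text
t: 10.77
tool_pos: [573.6, -38.6, 163.2]
tcp_rot: [180.0, 0.1, 150.9]
ft_force: [-2.9, 1.3, 15.6]
gripper_width: 0.149
gripper_force: 30.0
```

```bash
python3 -m pendant '[[0,0,0,0,0,-0.2,1],[0,0,0,0,0,-0.2,1],[0,0,0,0,0,-0.2,1]]' && python3 -m pendant '[[0,0,0,0,0,3,1],[0,0,0,0,0,8,1],[0,0,0,0,0,14,1],[0,0,0,0,0,20,1],[0,0,0,0,0,26,1],[0,0,0,0,0,32,1],[0,0,0,0,0,37,1],[0,0,0,0,0,41,1],[0,0,0,0,0,44,1],[0,0,0,0,0,46,1],[0,0,0,0,0,47,1],[0,0,0,0,0,47.4,1]]'
```

```text
t: 11.02
tool_pos: [573.6, -38.7, 163.2]
tcp_rot: [180.0, 0.1, 150.7]
ft_force: [-2.5, 0.3, 13.8]
gripper_width: 0.145
gripper_force: 30.0
t: 12.02
tool_pos: [573.7, -38.4, 163.2]
tcp_rot: [-180.0, 0.1, -161.8]
ft_force: [-2.6, 2.5, 14.5]
gripper_width: 0.145
gripper_force: 30.0
```

```bash
python3 -m pendant '[[0,0,0,0,0,0,1],[0,0,0,0,0,0,1],[0,0,0,0,0,0,1],[0,0,0,0,0,0,1],[0,0,0,0,0,0,1],[0,0,0,0,0,0,1],[0,0,0,0,0,0,1],[0,0,0,0,0,0,1],[0,0,0,0,0,0,1]]' && python3 -m pendant '[[0,0,0.1,0,0,0,1],[0,0,0.2,0,0,0,1],[0,0,0.25,0,0,0,1],[0,0,0.25,0,0,0,1],[0,0,0.25,0,0,0,0.3],[0,0,0.25,0,0,0,0.3],[0,0,0.25,0,0,0,0.3],[0,0,0.25,0,0,0,0.3],[0,0,0.25,0,0,0,0.3]]'
```

```text
t: 12.77
tool_pos: [573.6, -38.4, 163.2]
tcp_rot: [-180.0, 0.1, -161.9]
ft_force: [-1.9, 2.2, 13.5]
gripper_width: 0.144
gripper_force: 30.0
t: 13.52
tool_pos: [573.3, -38.6, 164.3]
tcp_rot: [180.0, -0.0, -161.9]
ft_force: [1.0, -0.3, -0.2]
gripper_width: 0.345
gripper_force: 0.0
```

```bash
python3 -m pendant '[[0,0,1.5,0,0,0,0.3],[0,0,4,0,0,0,0.3],[0,0,8,0,0,0,0.3],[0,0,12,0,0,-6,0.3],[0,0,15,0,0,-12,0.3],[0,0,16.5,0,0,-18,0.3],[0,0,16.5,0,0,-25,0.3],[0,0,16.5,0,0,-25,0.3],[0,0,16.5,0,0,-25,0.3]]'; python3 - <<'E'
from h import *
s=bot.observe(); C=cam("wrist"); im,d=vision.capture("wrist"); print(s["tool_pos"],s["tcp_rot"],s["q"][5])
vv,uu=np.mgrid[0:420,0:560]; u=cv2.undistortPoints(np.c_[uu.ravel(),vv.ravel()].astype(float).reshape(-1,1,2),*C[:2]).reshape(-1,2)
P=((np.c_[u,np.ones(len(u))]*d.ravel()[:,None]-C[2][:3,3])@C[2][:3,:3]).reshape(420,560,3); Z=P[...,2]
def comp(m):
    n,l,st,_=cv2.connectedComponentsWithStats(m.astype(np.uint8)); return l==1+st[1:,4].argmax()
near=lambda x,y,r:np.hypot(P[...,0]-x,P[...,1]-y)<r
for nm,m in(("bar",comp((Z>177)&(Z<210)&near(573,-38,45))),("knob",comp((Z>170)&(Z<182)&near(559,90,22)))):
    z=np.median(Z[m]); Q=onz(C,np.c_[uu[m],vv[m]],z)[:,:2]; print(nm,m.sum(),z,cv2.minAreaRect(Q.astype(np.float32)))
cv2.imwrite("pics/w2.png",im); cv2.imwrite("pics/w2c.png",cv2.resize(im[100:260,180:460],None,fx=2.8,fy=2.8,interpolation=cv2.INTER_CUBIC))
E
```

```text
t: 14.27
tool_pos: [573.2, -38.5, 329.2]
tcp_rot: [180.0, -0.0, 173.3]
ft_force: [-0.0, -0.7, -0.5]
gripper_width: 0.348
gripper_force: 0.0
[573.19757588 -38.48948129 329.21952725] [ 1.79997463e+02 -3.28479701e-02  1.73344014e+02] -93.77280664671643
bar 779 188.8045879236841 ((573.1318359375, -37.85009765625), (56.86128616333008, 14.624258995056152), 17.992408752441406)
knob 193 174.5292020271785 ((559.615234375, 90.15516662597656), (16.030855178833008, 14.595842361450195), 83.54446411132812)
```

View pics/w2c.png

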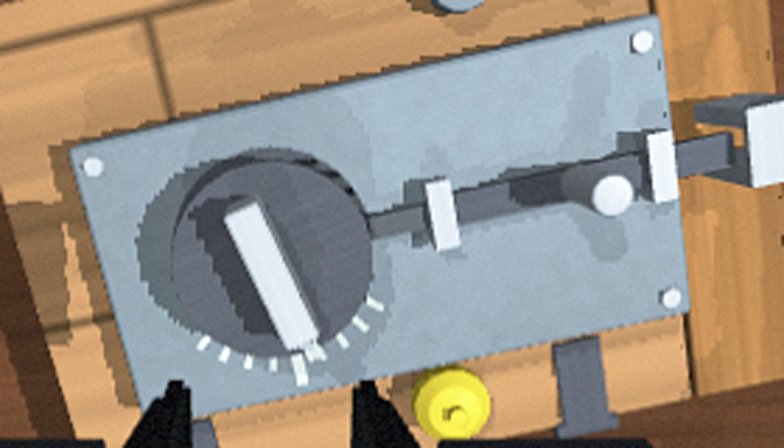

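The pointer now sits on the first short mark left: pointer (312,348), long mark (300,370). The bar yaw is 18.0°, so the dial is at 0.208 rad. The knob is at (559.5, 90.5). I'll grip it along the bolt axis, with the fingertips above the guides.

```bash
python3 -m pendant '[[-0.4,3.5,0,0,0,4,0.2],[-0.8,7,0,0,0,8,0.2],[-1.2,11,0,0,0,12.8,0.2],[-1.37,12.9,0,0,0,12.8,0.2],[-1.37,12.9,-3,0,0,12.8,0.2],[-1.37,12.9,-7,0,0,12.8,0.2],[-1.37,12.9,-11,0,0,12.8,0.2],[-1.37,12.9,-14,0,0,12.8,0.2],[-1.37,12.9,-16.5,0,0,12.8,0.2],[-1.37,12.9,-17.5,0,0,12.8,0.2],[-1.37,12.9,-17.5,0,0,12.8,0.2]]' && python3 -m pendant '[[0,0,0,0,0,0,1],[0,0,0,0,0,0,1],[0,0,0,0,0,0,1],[0,0,0,0,0,0,1],[0,0,0,0,0,0,1],[0,0,0,0,0,0,1],[0,0,0,0,0,0,1],[0,0,0,0,0,0,1]]'
```

```text
t: 15.23
tool_pos: [558.7, 90.4, 152.1]
tcp_rot: [180.0, -0.3, -173.9]
ft_force: [-0.1, 0.4, 0.6]
gripper_width: 0.402
gripper_force: 0.0
t: 15.9
tool_pos: [560.2, 90.7, 155.7]
tcp_rot: [180.0, 0.1, -174.1]
ft_force: [-1.5, 0.5, 7.3]
gripper_width: 0.159
gripper_force: 30.0
```

```bash
python3 -m pendant '[[0,0,0,0,0,0,1],[0,0,0,0,0,0,1]]'; python3 - <<'E'
from h import *
for i in range(3): s=bot.observe(); print(s["ft_force"].round(1),s["tool_pos"].round(1)); vision.capture("side")
E
```

```text
t: 16.07
tool_pos: [560.2, 90.7, 155.8]
tcp_rot: [180.0, 0.1, -174.1]
ft_force: [-1.3, 1.4, 7.1]
gripper_width: 0.159
gripper_force: 30.0
[-1.3  1.4  7.1] [560.2  90.7 155.8]
[-1.4  1.3  6.9] [560.2  90.7 155.7]
[-1.1  0.9  7.2] [560.2  90.7 155.8]
```

```bash
python3 -m pendant '[[0.02,-0.2,0.1,0,0,0,1],[0.04,-0.4,0.1,0,0,0,1],[0.06,-0.6,0.1,0,0,0,1],[0.08,-0.8,0.1,0,0,0,1],[0.11,-1,0.1,0,0,0,1],[0.11,-1,0.1,0,0,0,1]]' && python3 -m pendant '[[0.02,-0.2,0,0,0,0,1],[0.04,-0.4,0,0,0,0,1],[0.06,-0.6,0,0,0,0,1],[0.08,-0.8,0,0,0,0,1],[0.11,-1,0,0,0,0,1],[0.12,-1.15,0,0,0,0,1],[0.12,-1.15,0,0,0,0,1]]'
```

```text
t: 16.72
tool_pos: [561.2, 80.7, 155.9]
tcp_rot: [180.0, 0.1, -174.1]
ft_force: [1.7, 3.6, -0.8]
gripper_width: 0.16
gripper_force: 30.0
t: 17.3
tool_pos: [562.4, 69.2, 155.9]
tcp_rot: [180.0, 0.1, -174.1]
ft_force: [1.7, 3.9, -0.9]
gripper_width: 0.161
gripper_force: 30.0
```

Moved 21.5 mm at about 4 N, which is sliding friction only. Next I'll push on to the stop.

```bash
python3 -m pendant '[[0.01,-0.1,0,0,0,0,1],[0.02,-0.2,0,0,0,0,1],[0.03,-0.3,0,0,0,0,1],[0.04,-0.4,0,0,0,0,1],[0.04,-0.4,0,0,0,0,1],[0.04,-0.4,0,0,0,0,1]]'
```

```text
t: 17.8
tool_pos: [562.6, 67.0, 155.9]
tcp_rot: [179.8, 0.1, -174.1]
ft_force: [1.5, 16.1, 0.3]
gripper_width: 0.16
gripper_force: 30.0
```

```bash
python3 -m pendant '[[0,0,0,0,0,0,0.2],[0,0,0,0,0,0,0.2],[0,0,0,0,0,0,0.2],[0,0,0,0,0,0,0.2],[0,0,0,0,0,0,0.2],[0,0,0,0,0,0,0.2]]' && python3 -m pendant '[[0,0,2,0,0,0,0.2],[0,0,5,0,0,0,0.2],[0,0,9,0,0,0,0.2],[0,0,13,0,0,0,0.2],[0,-3,16,0,0,-6,0.2],[0,-6,17,0,0,-12,0.2],[0,-6,17,0,0,-12,0.2],[0,-6,17,0,0,-12,0.2]]'; python3 - <<'E'
from h import *
s=bot.observe(); C=cam("wrist"); im,d=vision.capture("wrist"); print(s["tool_pos"],s["tcp_rot"])
vv,uu=np.mgrid[0:420,0:560]; u=cv2.undistortPoints(np.c_[uu.ravel(),vv.ravel()].astype(float).reshape(-1,1,2),*C[:2]).reshape(-1,2)
P=((np.c_[u,np.ones(len(u))]*d.ravel()[:,None]-C[2][:3,3])@C[2][:3,:3]).reshape(420,560,3); Z=P[...,2]
def comp(m):
    n,l,st,_=cv2.connectedComponentsWithStats(m.astype(np.uint8)); return l==1+st[1:,4].argmax()
near=lambda x,y,r:np.hypot(P[...,0]-x,P[...,1]-y)<r
for nm,m in(("bar",comp((Z>177)&(Z<210)&near(573,-38,45))),("knob",comp((Z>170)&(Z<182)&near(562,67,22)))):
    z=np.median(Z[m]); Q=onz(C,np.c_[uu[m],vv[m]],z)[:,:2]; print(nm,m.sum(),z,cv2.minAreaRect(Q.astype(np.float32)))
cv2.imwrite("pics/w3c.png",cv2.resize(im[60:280,120:480],None,fx=2.2,fy=2.2))
E
```

```text
t: 18.3
tool_pos: [562.4, 64.8, 155.6]
tcp_rot: [-180.0, -0.0, -174.1]
ft_force: [-0.4, -0.2, 0.5]
gripper_width: 0.396
gripper_force: 0.0
t: 18.97
tool_pos: [562.4, 3.8, 326.2]
tcp_rot: [180.0, 0.1, 173.8]
ft_force: [-0.7, 0.5, -0.3]
gripper_width: 0.402
gripper_force: 0.0
[562.41100291   3.83717922 326.15417421] [1.79999505e+02 7.04380731e-02 1.73825256e+02]
bar 827 188.63389541327257 ((572.884765625, -36.87922668457031), (56.67802047729492, 16.200944900512695), 18.32271957397461)
knob 185 174.6793018647077 ((562.1884765625, 66.74402618408203), (14.6696138381958, 16.104511260986328), 86.30885314941406)
```

View pics/w3c.png

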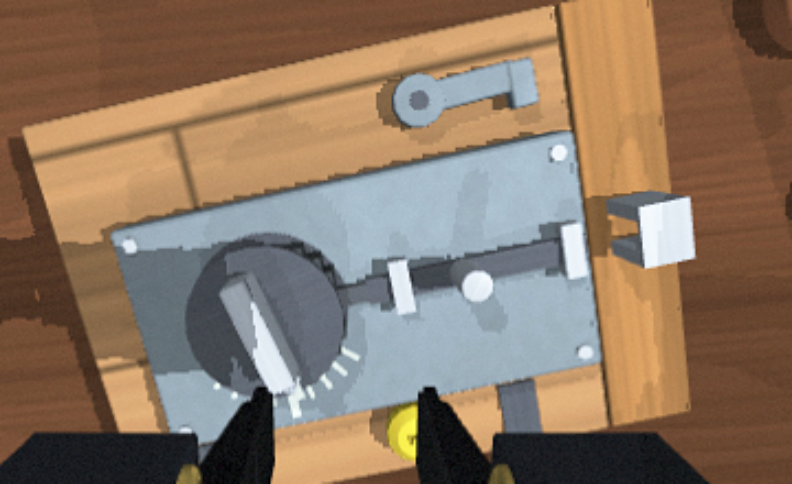

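The bolt is out of its keeper (650,230) and the knob, now at (477,286), has moved about 24 mm. The dial is still on the first left mark at yaw 18.3°, and the float and pawl are where they were. Handing in.

```bash
python3 -c "
from bench import bot; print(bot.finish_job())"
```

```text
the job is handed in; nothing more can be done
None
```

The crate is unlocked and handed in: I turned the dial through the three marks under about 14 N of push and left it on the first left mark (0.21 rad), then drew the bolt back about 24 mm to its stop; the hand-in gave no verdict.

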